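# Raise the bench lamp until its lock button clicks out

## Robot

A 6-joint arm with a two-finger parallel gripper is mounted at the origin on the work surface. World frame = base frame: x ahead of the robot, y to its left, z up, the work surface at z = 0. Lengths are in m, angles in rad, forces in N, time in s.
With the tool pointing down it reaches from about 0.4 to 0.825 m from the base axis. Payload 7 kg.
Tool frame: the origin (TCP) lies at the very end of the fingers, on their centre line; the grasp point (between the pads) lies 19 mm behind it; z points along the fingers, y is the line along which they close (so a half turn about z gives the same grasp; the last joint's range is limited). The gripper opens to 88 mm and grips with 3 to 60 N. Pads are 19 mm wide; open, the fingers measure 130 mm over their backs; the gripper's body (78 mm by 193 mm) begins 47 mm behind the grasp point.
Start: joints at [1.611, 0.359, 0.012, 0, -1.224, -0.288], TCP at [0.166, 0.654, 0.227] pointing down, gripper open.
Joint ranges: [-3.07, 3.07], [-1.43, 2.12], [-1.02, 1.25], [-3.03, 1.67], [-3.05, -0], [-3.03, 3.03]. Speed limits (rad/s): [2.39, 2.39, 3.01, 3.14, 3.14, 3.14].

## Interface

Orientations are given as [roll, pitch, yaw] about the fixed x, y, z axes, in that order (R = Rz(yaw) Ry(pitch) Rx(roll)).
In Python, from station import arm gives the robot as it stands. The module is installed in compiled form; this text tells all that it offers.
- The arm moves only by the shell command python3 -m crank 'ROWS' [FORCE]. ROWS is JSON, a list of rows, each an object of numbers: "dx", "dy", "dz": the shift along the world's x, y, z in m; "twist": the turn about the world's z in degrees; "grip": the opening, from -1 (shut) to 1 (fully open). A call has exactly 5 rows; each row is the pose to reach, as a shift and turn from the pose commanded when the call began; what a row does not reach only later rows make up. A row lasts 1/12 s, in which the tool goes at most 41.7 mm and 7.16 degrees, less where a joint would pass 70% of its speed; a pose out of reach is approached as far as the arm can. A call with a gripper value outside its range is refused whole. The fingers move at their own pace and stop on an object; FORCE is the grip in N (left out, the last holds). Time passes only in rows, so rows that repeat a pose let the fingers close, or fill a call up. It gives the time, the measured TCP pose, the force, the opening and the grip force at its end, in the units of the state.
- arm.get_state(): the state, without advancing time (a new reading comes with each control period).
- arm.grab_frame(name): name is "side" or "top" or "wrist"; returns the picture (420x560x3 uint8, red, green, blue); there is no depth.
- arm.get_calibration(name): a dict with "fx", "fy", "cx", "cy" (pixels), "cam_to_world" (4x4, takes a point from camera to world coordinates); the wrist camera has in their place "tool_from_camera" (4x4, takes a point from camera to tool coordinates, whose origin is the TCP and whose axes are the flange's). Camera axes: x right, y down, z forward; pixel columns grow to the right and rows downward; lengths in m; the calibration is good to about 2 mm. The wrist camera is an equidistant fisheye: a pixel r from the principal point sees the ray r / f radians off the axis. A picture is of the moment at which its call begins: read the wrist's pose just before it. get_calibration takes no time and is no camera call.
- arm.job_done(): hands the job in; it is judged then, once.
The state is a dict: "t": time; "q": joint angles; "qd": joint speeds; "joint_efforts": joint torques, N m; "eef_pos": TCP position; "ee_rot": TCP orientation; "force": force on the tool from outside, world axes, zero at the start; "moment": the same for the moment, N m; "width": finger opening in m; "gripper_force": force on a finger pad.
Only numpy, scipy, OpenCV 4.12 (cv2) and the standard library are available. Lean on these libraries where they do the work, as an engineer would, in place of code of your own. Each camera call takes 0.05 s, during which the arm holds its last target. There are 200 camera calls.

## Task

Raise the bar-shaped inspection lamp on the parts bench: pull its telescoping post straight up out of its tube until the lock button clicks out above the collar, then let go so that the lamp stays up. Leave the two other telescoping stands (the round head and the fork head) down as they are.

Things in the scene. Friction and masses are not known exactly. Their poses are not given: they have to be found in the camera images.
- lamp_head (a point): Centre of the lamp head: a straight black bar 120 mm long (its y axis), 26 mm wide (x), 24 mm high (z up), fixed centrally across the top of its 24 mm aluminium post. 150 mm above the bench when fully down; starts 0 to 25 mm higher. The post cannot turn; about 5 N of friction plus 2 to 3 N of weight resist the pull; it stays where it is left.
- lamp_collar (a point): Centre of the top of the grey collar (42 mm diameter, 120 mm above the bench) on the lamp's grey tube, from which the post slides straight up; its foot, 90 mm square, is fixed to the bench. The lock button clears the collar when the lamp head's centre is 100 mm above this point; the post meets a hard stop at 122 mm; 111 mm is a good height to pull to.
- lamp_button (a joint): Spring lock button of the lamp post, black, 10 mm across, on the post's +x side. Value in m: 0 = held in, hidden inside the tube; 0.007 = fully out, seen just above the collar. It springs out by itself once the post is high enough, then keeps the post from sliding down below that; not to be pressed.
- disc_head (a point): A bystander: centre of the head of a like stand whose head is a round black disc, 64 mm diameter, 24 mm high; 150 mm above the bench. To be left down.
- fork_head (a point): A bystander: the like point, 150 mm above the bench, of a like stand whose head is a black two-pronged fork, 26 mm thick (x) and about 75 mm across the prongs (y), prong tips about 185 mm above the bench. To be left down.

How it is judged:
On the way:
1. the lamp's lock button has clicked out above the collar (value of joint lamp_button above 0.005 m and height (world z) of lamp_head above 0.215 m), for 0.2 s.
At the end, for the whole second after the job is handed in: The lamp's lock button is out (more than 5 mm of its 7 mm), the lamp head stays up (its centre more than 215 mm above the bench) and the round and fork heads are within 15 mm of where they started (all of step 1 and distance of each of disc_head, fork_head from where it was at the start of the episode below 0.015 m); the robot touches nothing.
It fails at once if the stand with the round head is raised by more than 30 mm (distance of disc_head from where it was at the start of the episode above 0.03 m).
It fails at once if the stand with the fork head is raised by more than 30 mm (distance of fork_head from where it was at the start of the episode above 0.03 m).
It also fails if it takes over 29 s, if anything falls off the work surface, if the arm or the gripper's body presses on something with over 40 N, if the wrist force passes 120 N, or if a joint passes its speed limit or range.

## Working session

There is one attempt and no reset: what is moved stays moved. The work goes in short steps, Python scripts to look and compute and a shell command to move; the robot and the scene stay as the last step left them, time stands still between calls to the robot, and variables do not carry over. Pictures are saved under pics/ and viewed, at most 10 in all, crops included, and the job is handed in when it is done.

```bash
mkdir -p pics; python3 - <<'E'
from station import arm
import cv2,numpy as np
s=arm.get_state();print(s['t'],s['eef_pos'],s['ee_rot'],s['width'])
for n in("top","side"):
    f=arm.grab_frame(n);cv2.imwrite(f"pics/{n}0.png",f[:,:,::-1]);np.save(f"{n}0.npy",f)
    c=arm.get_calibration(n);print(n,c['fx'],c['cx'],c['cy'],np.round(c['cam_to_world'],3).tolist())
E
```

```text
0.0 [0.16543496 0.6538977  0.22562385] [ 3.13992728e+00 -1.30160815e-04 -2.47900363e-01] 0.08779467925513697
top 521.1886726192264 285.47504147386013 212.96612011838408 [[0.005, -0.991, 0.132, 0.451], [-1.0, -0.003, 0.015, -0.015], [-0.015, -0.132, -0.991, 1.107], [0.0, 0.0, 0.0, 1.0]]
side 438.13053733343634 282.17782059449775 206.94684844416702 [[-0.89, -0.334, 0.309, 0.332], [-0.455, 0.669, -0.587, 0.492], [-0.011, -0.664, -0.748, 0.754], [0.0, 0.0, 0.0, 1.0]]
```

View pics/top0.png

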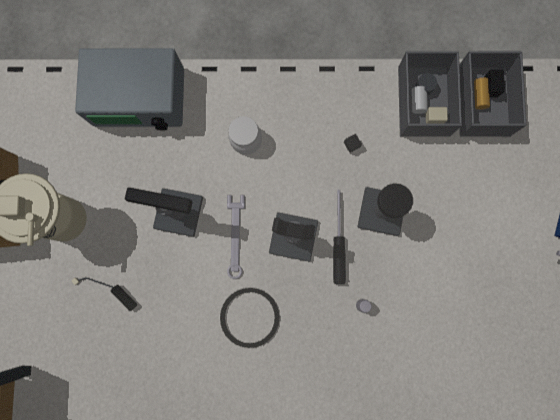

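View pics/side0.png

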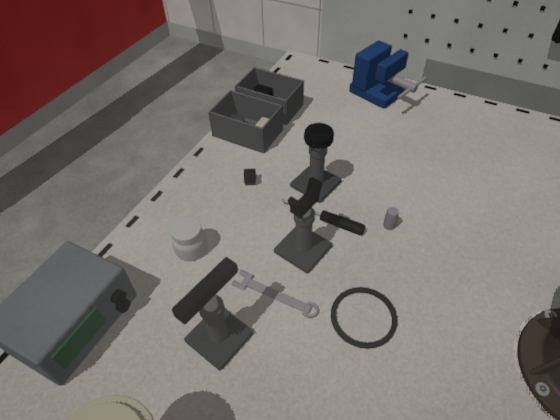

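The top view shows the lamp bar from about (126,193) to (190,205), the fork at (293,230) and the disc at (395,200). There is also a tall cream cylinder near (20,210), close to my path. In the side view the bar centre is near (206,289).

```bash
cat > h.py <<'E'
import cv2,numpy as np
from station import arm
def ray(n,uv):
    c=arm.get_calibration(n);T=np.array(c['cam_to_world'])
    d=T[:3,:3]@[(uv[0]-c['cx'])/c['fx'],(uv[1]-c['cy'])/c['fy'],1];return T[:3,3],d
def plane(n,uv,z):
    o,d=ray(n,uv);return o+d*(z-o[2])/d[2]
def tri(a,b):
    (o,d),(p,e)=ray("top",a),ray("side",b)
    k=np.linalg.lstsq(np.c_[d,-e],p-o,rcond=None)[0];A=o+d*k[0];B=p+e*k[1];return (A+B)/2,np.linalg.norm(A-B)
E
python3 - <<'E'
from h import *
def rect(n,box,th):
    f=np.load(f"{n}0.npy");m=(f.max(2)<th).astype(np.uint8);x0,y0,x1,y1=box
    w=np.zeros_like(m);w[y0:y1,x0:x1]=m[y0:y1,x0:x1];w=cv2.morphologyEx(w,cv2.MORPH_OPEN,np.ones((3,3)))
    c=max(cv2.findContours(w,0,2)[0],key=cv2.contourArea);r=cv2.minAreaRect(c);print(n,r);return cv2.boxPoints(r),r[0]
for th in(40,50):
    bt,ct=rect("top",(115,175,205,225),th);bs,cs=rect("side",(165,250,245,325),th)
    print(tri(ct,cs))
P=[plane("top",p,.165) for p in bt];print(np.round(P,3).tolist())
print("fork",plane("top",(293,230),.16),"disc",plane("top",(395,200),.15))
print("cyl far",plane("top",(28,210),0.0),plane("top",(28,210),.2), plane("top",(28,210),.3))
print("side cyl top",[plane("side",(110,410),z) for z in(.1,.2,.3)])
E
```

```text
top ((169.0, 208.0), (2.0, 2.0), 90.0)Traceback (most recent call last):
  File "<stdin>", line 7, in <module>
  File "<stdin>", line 5, in rect
ValueError: max() iterable argument is empty
```

```bash
python3 - <<'E'
from h import *
t=np.load("top0.npy").max(2);s=np.load("side0.npy").max(2)
print(t[198,120:210:3]);print(s[289,170:245:3]);print(t[185:235:2,158],t[190:240:3,185])
E
```

```text
[156 161  32  46  47  48  41  41  46  42  35  43  46  42  43  53  46  46
  49  42  44  49  52  64  76  74  76  58 104 159]
[150 158 159 156 155 155 155 116  48  48  47  49  47  47  44  44  44 143
 152 153 154 156 155 155 125]
[155 155 158 158  58  42  47  43  39  45  39  33  56  53  69  70  75  74
  76  76  74  75  61 155 145] [154  74  75  47  51  46  52  35  51  48  47  47  67  72  71 133 163]
```

```bash
python3 - <<'E'
from h import *
f=np.load("top0.npy");g=np.load("side0.npy")
a=cv2.resize(f[160:260,80:220],(560,400),interpolation=2);b=cv2.resize(g[240:340,150:200+20],(280,400)) 
b=cv2.resize(g[240:380,160:265],(240,320))
c=np.zeros((400,800,3),np.uint8);c[:,:560]=a;c[:320,560:]=b
cv2.imwrite("pics/crop.png",np.clip(c[:,:,::-1]*1.8,0,255).astype(np.uint8))
E
```

```text
(no output)
```

View pics/crop.png

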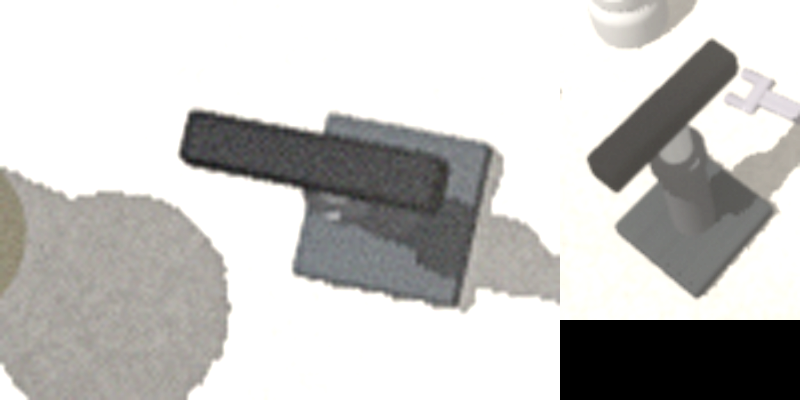

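The crop shows the bar clearly. In full-frame top pixels the corners are (127.5,187.5), (191.8,198.8), (188.8,213) and (125.5,200), and the side silhouette centre is (205,290).

```bash
python3 - <<'E'
from h import *
print("lamp",tri((158.4,199.8),(205,290)))
for u in[(127.5,187.5),(191.8,198.8),(188.8,213),(125.5,200)]:print(plane("top",u,.18))
a=plane("top",(127.5,187.5),.18);b=plane("top",(191.8,198.8),.18);print("bar dir deg",np.degrees(np.arctan2(*(a-b)[1::-1])),np.linalg.norm(a-b))
print("fork",plane("top",(293,230),.17),"disc",plane("top",(395,200),.16))
for z in(0,.1,.2,.3):print("cyl",z,plane("top",(28,205),z),plane("side",(110,415),z))
E
```

```text
lamp (array([0.60275372, 0.23394888, 0.16335819]), np.float64(0.0036608861993046448))
[0.62085004 0.28585031 0.18      ]
[0.60039825 0.16828822 0.18      ]
[0.57452105 0.17295443 0.18      ]
[0.59789099 0.28844422 0.18      ]
bar dir deg 80.13125551836143 0.11932779215349196
fork [ 0.54545898 -0.01455582  0.17      ] disc [ 0.60235198 -0.20132939  0.16      ]
cyl 0 [0.6148553  0.55878879 0.        ] [0.68806623 0.4276471  0.        ]
cyl 0.1 [0.60008145 0.50691848 0.1       ] [0.64083521 0.43619327 0.1       ]
cyl 0.2 [0.58530761 0.45504817 0.2       ] [0.59360418 0.44473945 0.2       ]
cyl 0.3 [0.57053377 0.40317785 0.3       ] [0.54637316 0.45328562 0.3       ]
```

Lamp centre is at about (0.600, 0.230, 0.163) with the bar at 80°, so the tool needs a twist of about -86°. I'll lift first and travel above the cylinder.

```bash
python3 -m crank '[{"dx":0.02,"dy":-0.02,"dz":0.026,"twist":-5,"grip":1},{"dx":0.04,"dy":-0.04,"dz":0.052,"twist":-10,"grip":1},{"dx":0.06,"dy":-0.06,"dz":0.078,"twist":-15,"grip":1},{"dx":0.08,"dy":-0.08,"dz":0.104,"twist":-20,"grip":1},{"dx":0.1,"dy":-0.1,"dz":0.13,"twist":-25,"grip":1}]'
python3 -m crank '[{"dx":0.023,"dy":-0.023,"dz":0,"twist":-6,"grip":1},{"dx":0.046,"dy":-0.046,"dz":0,"twist":-12,"grip":1},{"dx":0.069,"dy":-0.069,"dz":0,"twist":-18,"grip":1},{"dx":0.092,"dy":-0.092,"dz":0,"twist":-24,"grip":1},{"dx":0.115,"dy":-0.115,"dz":0,"twist":-30,"grip":1}]'
python3 -m crank '[{"dx":0.023,"dy":-0.023,"dz":0,"twist":-6,"grip":1},{"dx":0.046,"dy":-0.046,"dz":0,"twist":-12,"grip":1},{"dx":0.069,"dy":-0.069,"dz":0,"twist":-18,"grip":1},{"dx":0.092,"dy":-0.092,"dz":0,"twist":-24,"grip":1},{"dx":0.115,"dy":-0.115,"dz":0,"twist":-31,"grip":1}]'
python3 -m crank '[{"dx":0.03,"dy":-0.025,"dz":0,"grip":1},{"dx":0.06,"dy":-0.05,"dz":0,"grip":1},{"dx":0.08,"dy":-0.07,"dz":0,"grip":1},{"dx":0.1,"dy":-0.09,"dz":0,"grip":1},{"dx":0.1,"dy":-0.09,"dz":0,"grip":1}]'
python3 - <<'E'
from h import *
s=arm.get_state();print(s['t'],s['eef_pos'],s['ee_rot'],s['q'])
f=arm.grab_frame("wrist");np.save("w1.npy",f);cv2.imwrite("pics/w1.png",f[:,:,::-1]);print(arm.get_calibration("wrist"))
E
```

```text
t: 0.52
eef_pos: [0.2662, 0.553, 0.3574]
ee_rot: [3.141, -0.0, -0.688]
force: [0.7, 0.9, -0.1]
width: 0.0877
gripper_force: 0.0
t: 0.93
eef_pos: [0.3813, 0.4379, 0.3564]
ee_rot: [3.141, -0.0, -1.213]
force: [0.4, 0.6, 0.9]
width: 0.0874
gripper_force: 0.0
t: 1.35
eef_pos: [0.4963, 0.323, 0.3563]
ee_rot: [3.141, -0.0, -1.754]
force: [0.1, 1.4, -0.0]
width: 0.0877
gripper_force: 0.0
1.35 [0.49631212 0.32295662 0.35630101] [ 3.14121434e+00 -3.03373983e-04 -1.75361527e+00] [ 9.06605376e-01  1.67675607e-01  4.31446854e-02 -1.96375181e-04
 -1.44670947e+00 -1.08940002e+00]
{'fx': 325.19226210127806, 'fy': 325.19226210127806, 'cx': 275.59452975584736, 'cy': 209.43660749838673, 'tool_from_camera': array([[-8.45872263e-05, -9.59557965e-01, -2.81511110e-01,
         7.56944137e-02],
       [ 9.99999684e-01,  1.41466103e-04, -7.82676482e-04,
        -1.04542930e-04],
       [ 7.90847731e-04, -2.81511088e-01,  9.59557649e-01,
        -1.58647058e-01],
       [ 0.00000000e+00,  0.00000000e+00,  0.00000000e+00,
         1.00000000e+00]])}invalid input at $[0]: expected keys dx, dy, dz, twist, grip
```

View pics/w1.png

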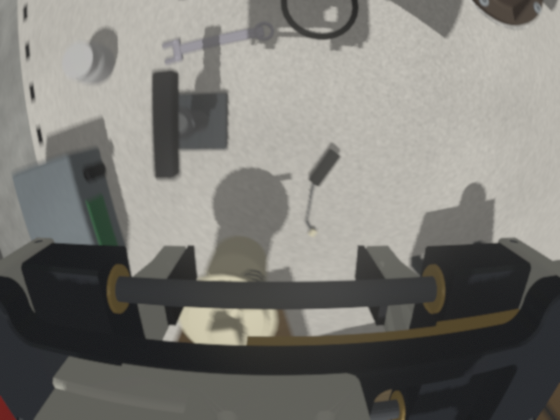

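The wrist view shows the bar at about x 152–181, y 70–178. It is nearly aligned with the camera's vertical, so the twist is right. The last call was refused because it left out a key, so I'll repeat it with the key added.

```bash
python3 -m crank '[{"dx":0.025,"dy":-0.022,"dz":0,"twist":0,"grip":1},{"dx":0.05,"dy":-0.045,"dz":-0.01,"twist":0,"grip":1},{"dx":0.075,"dy":-0.07,"dz":-0.02,"twist":0,"grip":1},{"dx":0.1,"dy":-0.09,"dz":-0.04,"twist":0,"grip":1},{"dx":0.104,"dy":-0.093,"dz":-0.06,"twist":0,"grip":1}]'
python3 - <<'E'
from h import *
s=arm.get_state();print(s['t'],s['eef_pos'],s['ee_rot'],s['q']);np.save("p2.npy",np.r_[s['eef_pos'],s['ee_rot']])
f=arm.grab_frame("wrist");np.save("w2.npy",f);cv2.imwrite("pics/w2.png",f[:,:,::-1])
E
```

```text
t: 1.82
eef_pos: [0.6023, 0.2283, 0.2954]
ee_rot: [-3.141, -0.001, -1.752]
force: [-0.0, 1.0, -1.0]
width: 0.0878
gripper_force: 0.0
1.8167 [0.60232966 0.22829908 0.29541279] [-3.14112629e+00 -6.53483297e-04 -1.75151896e+00] [ 6.65122116e-01  2.74730449e-01  4.72883924e-02  8.03064321e-04
 -1.34353425e+00 -8.46025611e-01]
```

View pics/w2.png

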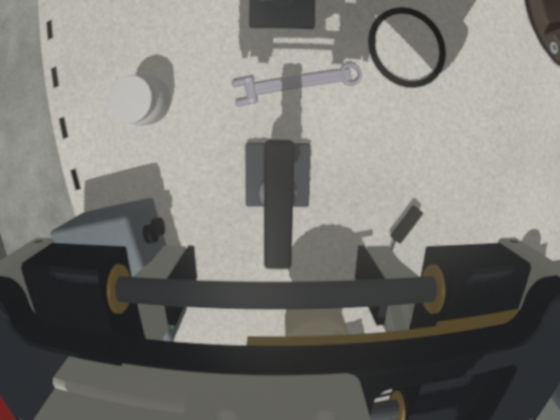

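The bar's top is at about x 265–293, y 141–268 in the wrist view, roughly centred between the fingers. I'll cast its corners onto its top plane.

```bash
python3 - <<'E'
from h import *
from scipy.spatial.transform import Rotation as R
p=np.load("p2.npy");c=arm.get_calibration("wrist");T=c['tool_from_camera']
Rw=R.from_euler('xyz',p[3:]).as_matrix()
def w(u,z):
    v=np.array([u[0]-c['cx'],u[1]-c['cy']]);r=np.hypot(*v);th=r/c['fx']
    d=Rw@T[:3,:3]@np.r_[np.sin(th)*v/r,np.cos(th)];o=p[:3]+Rw@T[:3,3];return o+d*(z-o[2])/d[2]
for z in(.165,.175,.185):
    P=np.array([w(u,z) for u in[(265,141),(293,141),(292,268),(265,268)]]);a=(P[0]+P[1]-P[2]-P[3])/2
    print(z,P.mean(0),"len",np.linalg.norm(a),"ang",np.degrees(np.arctan2(a[1],a[0])), "tool x",np.degrees(np.arctan2(Rw[1,0],Rw[0,0])),"tool-frame offset",Rw.T@(P.mean(0)-p[:3]))
E
```

```text
0.165 [0.60119943 0.23627642 0.165     ] len 0.12353937181690461 ang -100.42417191038052 tool x -100.35464441455031 tool-frame offset [-0.0077295   0.00260649  0.13040657]
0.175 [0.6007696  0.23342821 0.175     ] len 0.11926628666263361 ang -100.42417191038051 tool x -100.35464441455031 tool-frame offset [-0.00484388  0.00251271  0.1204085 ]
0.185 [0.60033977 0.23057999 0.185     ] len 0.11499320150836265 ang -100.42417191038057 tool x -100.35464441455031 tool-frame offset [-0.00195825  0.00241894  0.11041042]
```

```bash
python3 -m crank '[{"dx":-0.002,"dy":0.004,"dz":-0.035,"twist":0,"grip":1},{"dx":-0.002,"dy":0.004,"dz":-0.07,"twist":0,"grip":1},{"dx":-0.002,"dy":0.004,"dz":-0.105,"twist":0,"grip":1},{"dx":-0.002,"dy":0.004,"dz":-0.135,"twist":0,"grip":1},{"dx":-0.002,"dy":0.004,"dz":-0.151,"twist":0,"grip":1}]' 30
python3 -m crank '[{"dx":0,"dy":0,"dz":0,"twist":0,"grip":0},{"dx":0,"dy":0,"dz":0,"twist":0,"grip":-0.3},{"dx":0,"dy":0,"dz":0,"twist":0,"grip":-0.6},{"dx":0,"dy":0,"dz":0,"twist":0,"grip":-1},{"dx":0,"dy":0,"dz":0,"twist":0,"grip":-1}]' 30
python3 -m crank '[{"dx":0,"dy":0,"dz":0,"twist":0,"grip":-1},{"dx":0,"dy":0,"dz":0,"twist":0,"grip":-1},{"dx":0,"dy":0,"dz":0,"twist":0,"grip":-1},{"dx":0,"dy":0,"dz":0,"twist":0,"grip":-1},{"dx":0,"dy":0,"dz":0,"twist":0,"grip":-1}]' 40
```

```text
t: 2.28
eef_pos: [0.5952, 0.2349, 0.1418]
ee_rot: [3.137, -0.003, -1.749]
force: [-1.2, -0.3, -0.9]
width: 0.0875
gripper_force: 0.0
t: 2.7
eef_pos: [0.5983, 0.236, 0.1474]
ee_rot: [-3.14, 0.002, -1.749]
force: [0.0, -0.1, 0.7]
width: 0.0596
gripper_force: 0.0
t: 3.12
eef_pos: [0.6009, 0.2349, 0.1463]
ee_rot: [-3.136, 0.001, -1.748]
force: [26.6, -11.4, -10.5]
width: 0.0269
gripper_force: 13.8
```

```bash
python3 -m crank '[{"dx":0,"dy":0,"dz":0,"twist":0,"grip":-1},{"dx":0,"dy":0,"dz":0,"twist":0,"grip":-1},{"dx":0,"dy":0,"dz":0,"twist":0,"grip":-1},{"dx":0,"dy":0,"dz":0,"twist":0,"grip":-1},{"dx":0,"dy":0,"dz":0,"twist":0,"grip":-1}]' 40
```

```text
t: 3.53
eef_pos: [0.6013, 0.2348, 0.1464]
ee_rot: [-3.136, 0.001, -1.75]
force: [15.4, -5.1, -5.4]
width: 0.0259
gripper_force: 40.0
```

Grip is firm at a width of 25.9 mm. I'll ease the side load with a 2 mm shift while I start pulling.

```bash
python3 -m crank '[{"dx":0.001,"dy":0,"dz":0.004,"twist":0,"grip":-1},{"dx":0.002,"dy":0,"dz":0.01,"twist":0,"grip":-1},{"dx":0.002,"dy":0,"dz":0.018,"twist":0,"grip":-1},{"dx":0.002,"dy":0,"dz":0.026,"twist":0,"grip":-1},{"dx":0.002,"dy":0,"dz":0.034,"twist":0,"grip":-1}]'
python3 -m crank '[{"dx":0,"dy":0,"dz":0.008,"twist":0,"grip":-1},{"dx":0,"dy":0,"dz":0.016,"twist":0,"grip":-1},{"dx":0,"dy":0,"dz":0.024,"twist":0,"grip":-1},{"dx":0,"dy":0,"dz":0.03,"twist":0,"grip":-1},{"dx":0,"dy":0,"dz":0.036,"twist":0,"grip":-1}]'
python3 -m crank '[{"dx":0,"dy":0,"dz":0,"twist":0,"grip":-1},{"dx":0,"dy":0,"dz":0,"twist":0,"grip":-1},{"dx":0,"dy":0,"dz":0,"twist":0,"grip":-1},{"dx":0,"dy":0,"dz":0,"twist":0,"grip":-1},{"dx":0,"dy":0,"dz":0,"twist":0,"grip":-1}]'
python3 - <<'E'
from h import *
f=arm.grab_frame("side");np.save("s3.npy",f);g=arm.grab_frame("top")
c=np.hstack([cv2.resize(f[200:380,130:310],(400,400)),cv2.resize(g[140:260,100:220],(400,400))])
cv2.imwrite("pics/s3.png",np.clip(c[:,:,::-1]*1.5,0,255).astype(np.uint8))
E
```

```text
t: 3.95
eef_pos: [0.6013, 0.2347, 0.1789]
ee_rot: [-3.14, -0.0, -1.75]
force: [11.1, -2.9, -9.3]
width: 0.0256
gripper_force: 40.0
t: 4.37
eef_pos: [0.6013, 0.2347, 0.2154]
ee_rot: [-3.139, -0.0, -1.75]
force: [10.1, -3.4, -6.7]
width: 0.0258
gripper_force: 40.0
t: 4.78
eef_pos: [0.6014, 0.2347, 0.2166]
ee_rot: [-3.138, 0.0, -1.75]
force: [6.1, -2.9, 1.1]
width: 0.0254
gripper_force: 40.0
```

View pics/s3.png

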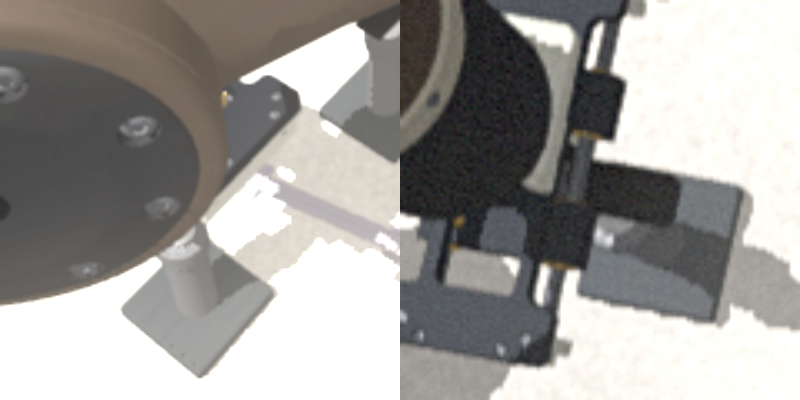

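The arm hides the lamp in both views. The lift of 70 mm and the roughly 8 N pull match expectations, so I'll open, rise clear, back off and look.

```bash
python3 -m crank '[{"dx":0,"dy":0,"dz":0,"twist":0,"grip":-0.2},{"dx":0,"dy":0,"dz":0,"twist":0,"grip":0.3},{"dx":0,"dy":0,"dz":0,"twist":0,"grip":1},{"dx":0,"dy":0,"dz":0,"twist":0,"grip":1},{"dx":0,"dy":0,"dz":0,"twist":0,"grip":1}]'
python3 -m crank '[{"dx":0,"dy":0,"dz":0,"twist":0,"grip":1},{"dx":0,"dy":0,"dz":0.02,"twist":0,"grip":1},{"dx":0,"dy":0,"dz":0.05,"twist":0,"grip":1},{"dx":0,"dy":0,"dz":0.085,"twist":0,"grip":1},{"dx":0,"dy":0,"dz":0.12,"twist":0,"grip":1}]'
python3 -m crank '[{"dx":-0.02,"dy":0.02,"dz":0.01,"twist":0,"grip":1},{"dx":-0.045,"dy":0.04,"dz":0.02,"twist":0,"grip":1},{"dx":-0.07,"dy":0.06,"dz":0.02,"twist":0,"grip":1},{"dx":-0.095,"dy":0.08,"dz":0.02,"twist":0,"grip":1},{"dx":-0.12,"dy":0.1,"dz":0.02,"twist":0,"grip":1}]'
python3 -m crank '[{"dx":-0.025,"dy":0.025,"dz":0,"twist":0,"grip":1},{"dx":-0.05,"dy":0.05,"dz":0,"twist":0,"grip":1},{"dx":-0.075,"dy":0.075,"dz":0,"twist":0,"grip":1},{"dx":-0.1,"dy":0.1,"dz":0,"twist":0,"grip":1},{"dx":-0.11,"dy":0.11,"dz":0,"twist":0,"grip":1}]'
python3 - <<'E'
from h import *
f=arm.grab_frame("side");g=arm.grab_frame("top")
c=np.hstack([cv2.resize(f[200:380,130:310],(400,400)),cv2.resize(g[140:260,100:220],(400,400))])
cv2.imwrite("pics/s4.png",np.clip(c[:,:,::-1]*1.5,0,255).astype(np.uint8))
E
```

```text
t: 5.3
eef_pos: [0.5993, 0.2355, 0.2154]
ee_rot: [3.141, -0.0, -1.749]
force: [0.8, 0.3, 0.2]
width: 0.0538
gripper_force: 0.0
t: 5.72
eef_pos: [0.5991, 0.2352, 0.3366]
ee_rot: [3.141, -0.001, -1.749]
force: [0.9, 0.5, -0.2]
width: 0.0851
gripper_force: 0.0
t: 6.13
eef_pos: [0.4783, 0.3361, 0.3558]
ee_rot: [-3.141, 0.001, -1.749]
force: [-0.7, 0.1, -0.1]
width: 0.0874
gripper_force: 0.0
t: 6.55
eef_pos: [0.3668, 0.4477, 0.3556]
ee_rot: [3.141, 0.001, -1.746]
force: [0.5, 0.4, -0.0]
width: 0.0875
gripper_force: 0.0
```

View pics/s4.png

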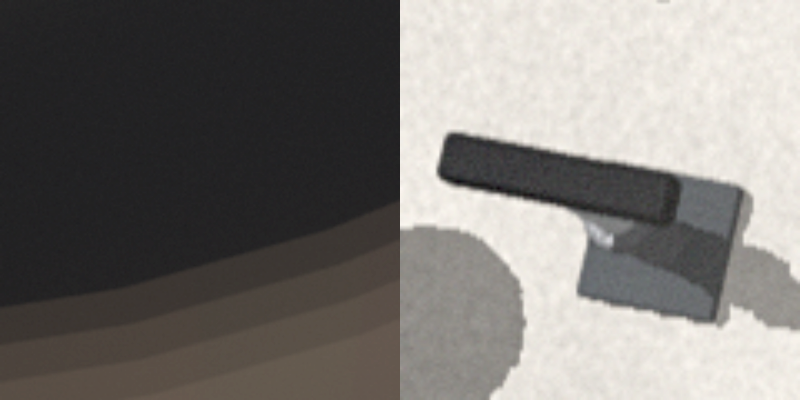

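In the top view the bar now spans (113.5,180) to (182.5,192.5). That is 70 px against 65 px before, which agrees with a rise of about 70 mm. The arm still blocks the side camera, so I'll clear it.

```bash
python3 -m crank '[{"dx":-0.025,"dy":0.025,"dz":0,"twist":6,"grip":1},{"dx":-0.05,"dy":0.05,"dz":0,"twist":12,"grip":1},{"dx":-0.075,"dy":0.075,"dz":0,"twist":18,"grip":1},{"dx":-0.1,"dy":0.1,"dz":0,"twist":24,"grip":1},{"dx":-0.12,"dy":0.12,"dz":0,"twist":30,"grip":1}]'
python3 -m crank '[{"dx":-0.02,"dy":0.02,"dz":0,"twist":6,"grip":1},{"dx":-0.04,"dy":0.04,"dz":0,"twist":12,"grip":1},{"dx":-0.06,"dy":0.06,"dz":-0.02,"twist":18,"grip":1},{"dx":-0.07,"dy":0.08,"dz":-0.05,"twist":24,"grip":1},{"dx":-0.08,"dy":0.09,"dz":-0.08,"twist":30,"grip":1}]'
python3 - <<'E'
from h import *
f=arm.grab_frame("side");np.save("s5.npy",f)
c=np.hstack([cv2.resize(f[200:380,130:310],(400,400)),cv2.resize(f[280:340,180:240],(400,400),interpolation=2)])
cv2.imwrite("pics/s5.png",np.clip(c[:,:,::-1]*1.5,0,255).astype(np.uint8))
E
```

```text
t: 7.07
eef_pos: [0.2487, 0.5663, 0.3556]
ee_rot: [-3.142, 0.0, -1.22]
force: [-0.2, -1.2, 0.1]
width: 0.0876
gripper_force: 0.0
t: 7.48
eef_pos: [0.1692, 0.6572, 0.2749]
ee_rot: [-3.14, 0.001, -0.696]
force: [-0.2, 0.4, -0.4]
width: 0.0873
gripper_force: 0.0
```

View pics/s5.png

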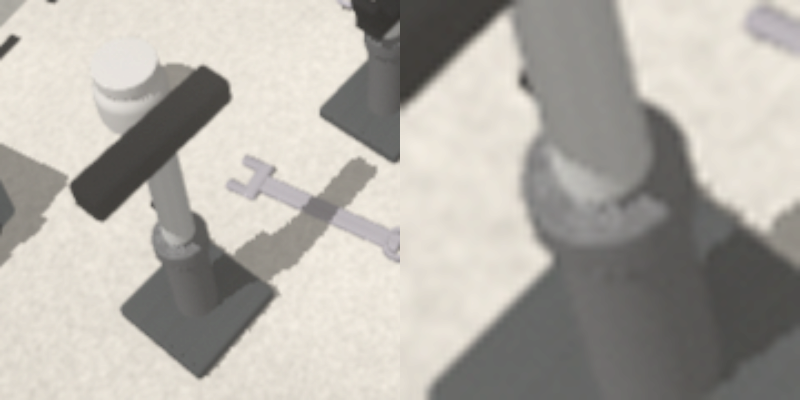

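The lamp is standing up, and the black button sticks out on the post's +x side just above the collar (crop pixel (525,82), frame about (199,292)). The robot is clear of everything, so I'm handing in.

```bash
python3 -c "
from station import arm
print(arm.job_done())"
```

```text
the job is handed in; nothing more can be done
None
```

The bar lamp is raised about 70 mm and released, its lock button visibly out above the collar; the arm never went near the other two stands, and the job is handed in (no verdict was returned).

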